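# Select the marked feed on a feed gearbox

### The arm

A 7-joint arm with a two-finger parallel gripper is mounted at the origin on a cart in front of the work surface, level with it; the furniture and walls round the work are solid. World frame = base frame: x ahead of the robot, y to its left, z up, the work surface at z = 0. Lengths are in m, angles in rad, forces in N, time in s.
With the tool pointing down it reaches from about 0.425 to 0.875 m from the base axis. Payload 4.7 kg.
Tool frame: the origin (TCP) lies midway between the tips of the shut fingers; the grasp point (between the pads) lies 19 mm behind it; y points along the fingers, z is the direction in which the jaws open and shut, and the axes are right-handed (so a half turn about y gives the same grasp; the last joint's range is limited). The gripper opens to 85 mm and grips with 20 to 120 N. Pads are 22 mm wide; open, the fingers measure 114 mm over their backs; the gripper's body (76 mm by 85 mm) begins 54 mm behind the grasp point. The pads swing forward as they close: fully open they stand 13 mm farther back than shut.
Start: joints at [-1.156, 0.321, -0.07, 1.45, 0.023, 1.371, -0.057], TCP at [0.254, 0.598, 0.231] pointing down, gripper open.
Joint ranges: [-2.86, 2.86], [-0.3, 2.09], [-1.38, 1.24], [0.06, 2.45], [-1.56, 4.7], [0.09, 2.05], [-2.69, 2.69]. Speed limits (rad/s): [2.57, 2.57, 3.14, 3.14, 3.14, 3.14, 3.14].

### API

Orientations are given as a rotation vector (axis times angle).
In Python, from workcell import r, solver, eyes, sensors gives the robot as it stands. Calls block until the motion is done:
- r.reach(position, orientation): joint-space move of the TCP to a pose.
- r.move_straight(position, ori=None, v=0.15, until_force=None): straight line of the TCP; ori=None keeps the orientation; v is the mean speed in m/s. With until_force (N) it stops when the force on the tool has changed by that much, and returns True; else False.
- r.move_joints(angles): joint-space move.
- r.let_go() and r.grab(effort=None): open the fingers fully, or close them until they stop; effort is the grip in N (None keeps the last).
- r.pause(seconds).
- solver.inverse_kinematics(position, orientation): joint angles nearest the present ones, or None.
- eyes.camera(name): name is "scene" or "top" or "wrist"; returns a dict with "frame" (480x640x3 uint8, red, green, blue), "fx", "fy", "cx", "cy" (pixels), "pose" (4x4, takes a point from camera to world coordinates). Camera axes: x right, y down, z forward; pixel columns grow to the right and rows downward; lengths in m; the calibration is good to about 2 mm. The wrist camera is an equidistant fisheye: a pixel r from the principal point sees the ray r / f radians off the axis. A picture is of the moment at which its call begins. There is no depth.
A pose or a line that the arm cannot do raises r.MotionError and nothing moves.
- r.hand_in(): hands the job in, once; it reports no verdict.
Readings, each from a call of its own:
- sensors.current_clock(): time.
- sensors.current_joint_pos(): joint angles.
- sensors.current_dq(): joint speeds.
- sensors.current_joint_torque(): joint torques, N m.
- sensors.current_eef_pos(): TCP position.
- sensors.current_orientation(): TCP orientation.
- sensors.current_force(): force on the tool from outside, world axes, zero at the start.
- sensors.current_moment(): the same for the moment, N m.
- sensors.current_finger_gap(): finger opening in m.
Only numpy, scipy, OpenCV 4.12 (cv2) and the standard library are available. Lean on these libraries where they do the work, as an engineer would, in place of code of your own. Each camera call takes 0.05 s, during which the arm holds its last target. There are 200 camera calls.

### The job

On the bench stands a small grey feed gearbox whose lever is engaged in the near slot of the middle lane of a three-lane H-gate. With the fingertips or the outside of the fingers, never pinching the knob, push the lever gently out of that slot to neutral, across, and fully home into the slot that has the tall marker peg standing at its end instead of a flat cap; do not engage any other slot on the way. Then come clear of the lever, and leave the loose things around the gearbox where they are.

Things in the scene. Friction and masses are not known exactly. Their poses are not given: they have to be found in the camera images.
- gearbox: feed gearbox bolted to the bench, grey housing 128x120 mm on a 154x124 mm foot, bare steel gate plate on top, 110 mm above the bench; shaft stubs stick out 28 mm at its left and right sides (45 mm up). Origin: centre of its underside; x points to its far side, y to its left, z up; turned up to 0.4 rad about z
- gate_center (a point): centre of the gate plate's top; axes as the gearbox's. One crosswise slot along y (neutral) and three lanes along x at y = -26, 0, +26 mm, each going from neutral to the near (-x) and the far (+x) side: six slots 17 mm wide, round-nosed tongues between them. At x = +-50 mm on each lane's line, behind the slot's end, is a flat cap or the marker peg
- shift (a joint): lever tilt along the gearbox's x, rad: 0 = neutral (crosswise travel needs it within about 0.03 of 0), + = to the far side (+x), - = near. Home against the slot's end at about +-0.31 (middle lane 0.29). Starts at -0.27 to -0.20. Stays where it is left; about 3 N at the knob moves it. It grows as the ball is pushed to +x
- cross (a joint): lever tilt along the gearbox's y, rad: 0 = middle lane, + = to its left (+y); the outer lanes are at about +-0.35, where the crosswise slot ends in a stop about 0.03 past the lane's centre: a sideways push to the stop finds the lane. Starts within 0.02 of 0. Stays where left; about 3 N at the knob moves it
- knob: the lever: steel shaft 10 mm in diameter with a black ball 32 mm in diameter at its top. This origin is the pivot on which shift and cross tilt it, 30 mm above the bench at the centre of the gearbox; z runs along the shaft to the ball
- knob_center (a point): centre of the lever's black ball (32 mm in diameter), 160 mm along the shaft from the pivot, so 190 mm above the bench when upright and about 173 mm in an outer slot. It moves about 160 mm per rad of tilt: +-46 mm along x and +-55 mm along y of the gearbox
- lever_at_gate (a point): point on the lever's axis 76 mm from the pivot, at the level of the gate; it moves about +-22 mm along x and +-26 mm along y of the gearbox
- marker_peg: steel peg with a waist, 16 mm in diameter, 34 mm tall, fixed on the gate plate behind the end of one of the four outer-lane slots (left or right, near or far): it marks the slot to select. Origin: centre of its underside, on the plate; axes parallel to the gearbox's. The other slots have flat steel caps, 16 mm in diameter and 3 mm high
- wax_tin: loose bystander: red and cream round tin, 67 dia x 32 mm; origin at the centre of its underside
- offcut: loose bystander: small wood offcut, 32x47x22 mm; origin at the centre of its underside
- abrasive_roll: loose bystander: roll of abrasive, 74x59x50 mm; origin at the centre of its underside

How it is judged:
On the way:
1. the lever is brought out of its slot to neutral (value of joint shift between -0.06 and 0.08 rad), for 0.1 s.
At the end, for the whole second after the job is handed in: The lever stands at rest in the slot that the marker peg marks: in its lane to 8 mm at the gate, and tilted at least 0.25 rad into the slot (about 0.31 is the stop) (y of lever_at_gate in the frame of marker_peg between -0.008 and 0.008 m and ((value of joint shift above 0.25 rad and x of lever_at_gate in the frame of marker_peg below 0 m) or (value of joint shift below -0.25 rad and x of lever_at_gate in the frame of marker_peg above 0 m)) and velocity of joint shift between -0.05 and 0.05 rad/s); the robot touches nothing.
It fails at once if the lever is engaged (tilted more than 0.17 rad) in a slot other than its first one and the marked one ((value of joint shift above 0.17 rad and (y of lever_at_gate in the frame of marker_peg above 0.013 m or y of lever_at_gate in the frame of marker_peg below -0.013 m or x of lever_at_gate in the frame of marker_peg above 0 m)) or (value of joint shift below -0.17 rad and (value of joint cross above 0.17 rad or value of joint cross below -0.17 rad) and (y of lever_at_gate in the frame of marker_peg above 0.013 m or y of lever_at_gate in the frame of marker_peg below -0.013 m or x of lever_at_gate in the frame of marker_peg below 0 m))).
It fails at once if the lever is pinched or forced: more than 35 N between the fingers and the lever (contact force between the fingers and knob above 35 N).
It fails at once if a loose bystander is moved more than 30 mm (distance of any of wax_tin, offcut, abrasive_roll from where it was at the start of the episode above 0.03 m).
It also fails if it takes over 58 s, if anything falls off the work surface, if the arm or the gripper's body presses on something with over 40 N, if the wrist force passes 120 N, or if a joint passes its speed limit or range.

## Working session

There is one attempt and no reset: what is moved stays moved. The work goes in short steps, each a Python script; the robot and the scene stay as the last script left them, time stands still between calls to the robot, and variables do not carry over. Pictures are saved under pics/ and viewed, about 8 in all and at most 12, crops included, and the job is handed in when it is done.

```bash
mkdir -p pics; ls
python3 - <<'E'
from workcell import r, solver, eyes, sensors
import cv2,numpy as np,pickle
for n in("scene","top"):
    c=eyes.camera(n); pickle.dump(c,open(n+'.pkl','wb'))
    cv2.imwrite(f'pics/{n}0.png',c['frame'][:,:,::-1]); print(n,c['fx'],c['fy'],c['cx'],c['cy'],np.round(c['pose'],4).tolist())
print(sensors.current_clock(),sensors.current_orientation(),sensors.current_finger_gap())
E
```

```text
pics
scene 514.0995469405171 514.0995469405171 312.95215410016925 240.87160663076324 [[0.775, -0.2513, 0.5798, -0.0339], [-0.6319, -0.3088, 0.7108, -0.7879], [0.0005, -0.9173, -0.3981, 0.5331], [0.0, 0.0, 0.0, 1.0]]
top 502.4931195353971 502.4931195353971 323.3128608795963 241.05349423607478 [[0.0286, -0.9946, 0.0998, 0.3998], [-0.9992, -0.0313, -0.0252, -0.0879], [0.0282, -0.099, -0.9947, 1.21], [0.0, 0.0, 0.0, 1.0]]
0.1 [-1.54953726  0.31467659 -0.31427174] 0.0854649563417452
```

View pics/scene0.png

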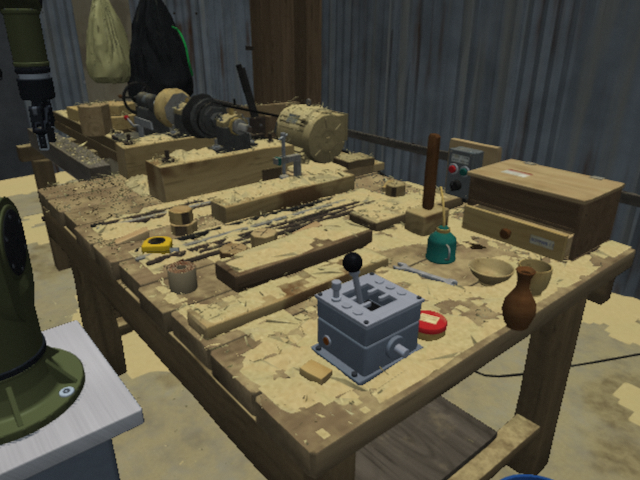

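View pics/top0.png

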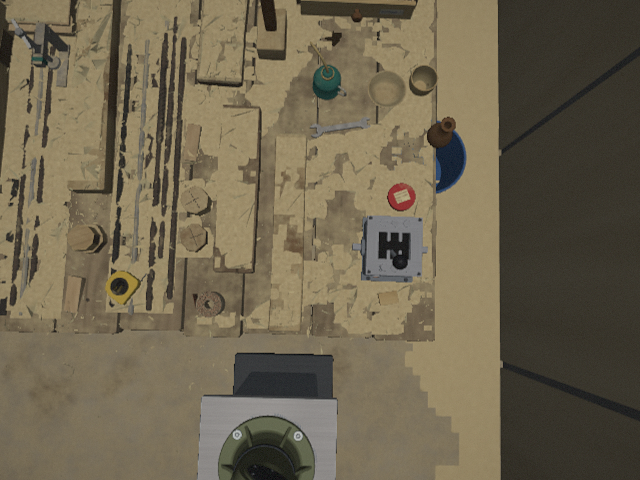

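Run:
```python
import cv2
a=cv2.imread('pics/scene0.png')[235:385,295:455];b=cv2.imread('pics/top0.png')[205:290,345:435]
a=cv2.resize(a,(400*160//150,400),interpolation=2);b=cv2.resize(b,None,fx=4,fy=4,interpolation=2)
import numpy as np
o=np.zeros((400,a.shape[1]+b.shape[1],3),np.uint8);o[:,:a.shape[1]]=a;o[:b.shape[0],a.shape[1]:]=b
print(a.shape,b.shape);cv2.imwrite('pics/c1.png',o)
```

```text
(400, 426, 3) (340, 360, 3)
```

View pics/c1.png

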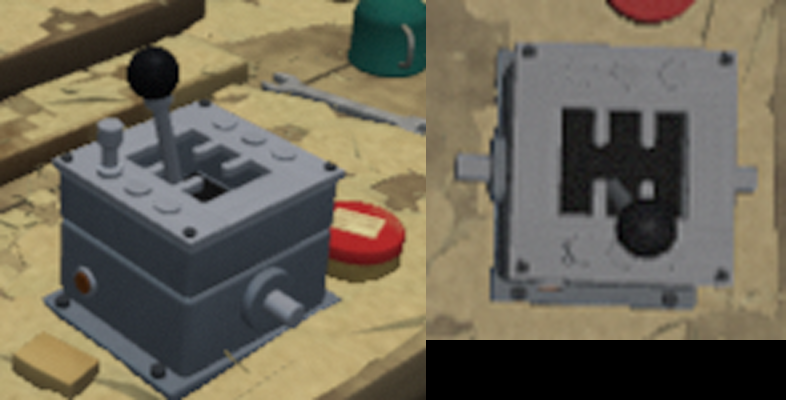

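```bash
cat > h.py <<'E'
import numpy as np,pickle
def ray(c,u,v,z):
    d=c['pose'][:3,:3]@np.array([(u-c['cx'])/c['fx'],(v-c['cy'])/c['fy'],1]);o=c['pose'][:3,3]
    return o+d*(z-o[2])/d[2]
def proj(c,p):
    q=c['pose'][:3,:3].T@(np.asarray(p)-c['pose'][:3,3]);return np.round([c['fx']*q[0]/q[2]+c['cx'],c['fy']*q[1]/q[2]+c['cy']],1)
E
python3 - <<'E'
from h import *
t=pickle.load(open('top.pkl','rb'));s=pickle.load(open('scene.pkl','rb'))
T=lambda x,y,z:ray(t,(x-426)/4+345,y/4+205,z)
S=lambda x,y,z:ray(s,x*160/426+295,y*150/400+235,z)
fl,fr,nr,nl=[T(*p,.111) for p in((530,50),(727,60),(722,275),(522,266))]
print('top',fl,fr,nr,nl,(fl+fr+nr+nl)/4)
for a,b in((nl,fl),(nr,fr)):print(np.arctan2(*(b-a)[1::-1]),np.linalg.norm(b-a))
for a,b in((nr,nl),(fr,fl)):print(np.arctan2(-(b-a)[0],(b-a)[1]),np.linalg.norm(b-a))
q=[S(*p,.111) for p in((66,157),(204,103),(343,173),(190,232))]
print('scene',q,sum(q)/4)
a,b=q[0],q[1];print(np.arctan2(*(b-a)[1::-1]),np.linalg.norm(b-a));a,b=q[3],q[2];print(np.arctan2(*(b-a)[1::-1]))
for z in(.183,.19):print('knob',T(646,228,z),S(153,73,z))
print('peg',T(572,240,.127),S(110,150,.127),'far row caps',S(227,124,.113),S(286,155,.113),'near r',S(167,205,.113))
print('tin',T(650,0,.032),S(340,220,.032),'offcut',S(55,360,.02))
E
```

```text
top [ 0.56574573 -0.21990707  0.111     ] [ 0.56373702 -0.32963604  0.111     ] [ 0.44448859 -0.32799783  0.111     ] [ 0.44615104 -0.21780769  0.111     ] [ 0.50503059 -0.27383716  0.111     ]
-0.017552360195354434 0.11961311522369134
-0.01373693895451606 0.1192596790955093
-0.01508596495861592 0.11020268377419212
-0.01830409670924812 0.10974735478783368
scene [array([ 0.4494283 , -0.21348244,  0.111     ]), array([ 0.56912046, -0.2156105 ,  0.111     ]), array([ 0.56830024, -0.33584711,  0.111     ]), array([ 0.44868514, -0.32418367,  0.111     ])] [ 0.50888353 -0.27228093  0.111     ]
-0.01777750872352028 0.11971108234365624
-0.09720073269404514
knob [ 0.46450859 -0.27278287  0.183     ] [ 0.47047928 -0.26712594  0.183     ]
knob [ 0.46406719 -0.27152292  0.19      ] [ 0.46039309 -0.27753987  0.19      ]
peg [ 0.46032725 -0.24275384  0.127     ] [ 0.45737989 -0.2455267   0.127     ] far row caps [ 0.55654101 -0.24902225  0.113     ] [ 0.55534165 -0.30101139  0.113     ] near r [ 0.45646264 -0.29713221  0.113     ]
tin [ 0.6101172  -0.30052703  0.032     ] [ 0.62931386 -0.2914166   0.032     ] offcut [ 0.39121361 -0.2737192   0.02      ]
```

```bash
cat >> h.py <<'E'
from workcell import r, solver, eyes, sensors
from scipy.spatial.transform import Rotation as Ro
C=np.array([.506,-.273]);W=-.017
def G(x,y,z):
    c,s=np.cos(W),np.sin(W);return np.array([C[0]+c*x-s*y,C[1]+s*x+c*y,z])
def inv(p):
    d=np.asarray(p)[:2]-C;c,s=np.cos(W),np.sin(W);return np.round([c*d[0]+s*d[1],-s*d[0]+c*d[1],p[2]],4)
def ori(a): # tool y down, tool z at yaw a
    z=np.array([np.cos(a),np.sin(a),0]);y=np.array([0,0,-1.]);return Ro.from_matrix(np.c_[np.cross(y,z),y,z]).as_rotvec()
def st(m=''):print(m,'t',round(sensors.current_clock(),2),'G',inv(sensors.current_eef_pos()),'F',np.round(sensors.current_force(),1))
E
python3 - <<'E'
from h import *
print(Ro.from_rotvec(sensors.current_orientation()).as_matrix().round(2))
for a in(0,np.pi/2,np.pi,-np.pi/2):
    for p in(G(-.095,0,.3),G(0,-.05,.165)):
        q=solver.inverse_kinematics(p,ori(W+a)); print(a,None if q is None else np.round(q,2))
E
```

```text
[[ 0.92 -0.    0.39]
 [-0.39 -0.    0.92]
 [ 0.   -1.   -0.  ]]
0 [ 0.22 -0.05  0.3   1.73  0.02  1.46  0.5 ]
0 [-0.29  0.39  1.02  1.7  -0.35  1.25  0.79]
1.5707963267948966 [ 0.24 -0.05  0.28  1.73  0.01  1.46  2.07]
1.5707963267948966 [-0.37  0.45  1.15  1.7  -0.43  1.28  2.43]
3.141592653589793 [ 1.38 -0.02 -0.83  1.7  -0.01  1.46 -2.61]
3.141592653589793 [-0.32  0.41  1.07  1.7  -0.38  1.26 -2.33]
-1.5707963267948966 [ 0.3  -0.05  0.22  1.73  0.01  1.46 -1.07]
-1.5707963267948966 [-0.1   0.31  0.75  1.69 -0.22  1.23 -0.88]
```

Run:
```python
from h import *
import cv2
o=ori(W)
p=sensors.current_eef_pos();r.move_straight([p[0],p[1],.36],v=.25);st()
r.grab(30);print(sensors.current_finger_gap())
r.reach(G(-.1,0,.33),o);st('hover')
r.move_straight(G(-.095,0,.165),v=.15);st('down')
print(r.move_straight(G(-.045,0,.165),v=.03,until_force=2));st('touch')
for n in("scene","top"):
    c=eyes.camera(n);cv2.imwrite(f'pics/{n}1.png',c['frame'][:,:,::-1])
a=cv2.imread('pics/scene1.png')[180:360,290:450];b=cv2.imread('pics/top1.png')[195:295,345:435]
cv2.imwrite('pics/c2.png',np.hstack([cv2.resize(a,(400,450),interpolation=2),cv2.resize(b,(400,450),interpolation=2)]))
```

```text
t 0.77 G [-0.2674  0.8664  0.3592] F [-0.1 -1.4 -1.1]
0.00025629580925982655
hover t 4.62 G [-0.0994  0.0008  0.33  ] F [0.2 0.7 0. ]
down t 5.88 G [-0.0945 -0.0003  0.1658] F [ 0.3 -0.3 -0.6]
True
touch t 6.85 G [-6.810e-02  1.000e-04  1.645e-01] F [-2.   0.4  1. ]
```

View pics/c2.png

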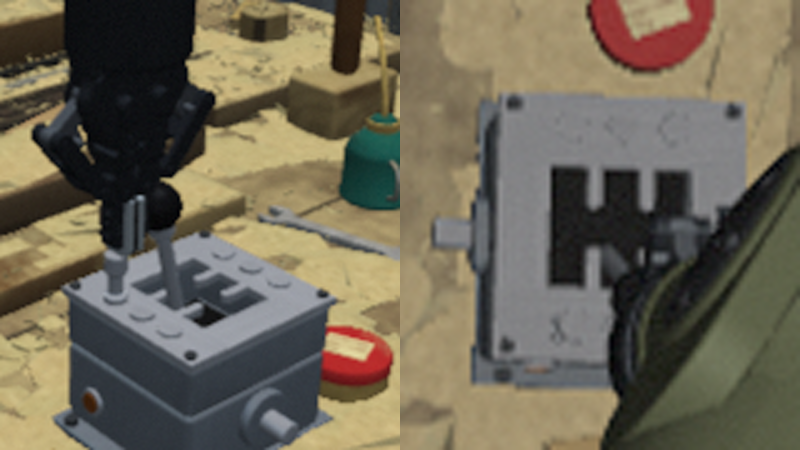

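```bash
cat >> h.py <<'E'
def look(k,u0,v0,w=160,h=120):
    import cv2
    c=eyes.camera('scene');f=c['frame'][:,:,::-1][v0:v0+h,u0:u0+w];cv2.imwrite(f'pics/{k}.png',cv2.resize(f,None,fx=5,fy=5,interpolation=2));return c
def ball(shift,cross): # gearbox frame
    d=np.array([np.tan(shift),np.tan(cross),1]);d/=np.linalg.norm(d);return G(.16*d[0],.16*d[1],.03+.16*d[2])
E
python3 - <<'E'
from h import *
print(r.move_straight(G(-.029,0,.165),v=.03,until_force=15));st('n')
r.move_straight(G(-.06,0,.165),v=.1)
c=look('n1',290,200)
for s in(-.25,-.1,-.03,0,.03,.1):print(s,(proj(c,ball(s,0))-[290,200])*5)
st()
E
```

```text
False
n t 8.41 G [-2.90e-02  1.00e-04  1.65e-01] F [-3.6 -0.1  1.1]
-0.25 [314.5 315.5]
-0.1 [370.5 283. ]
-0.03 [396.5 271.5]
0 [407.5 267.5]
0.03 [418.5 263.5]
0.1 [443.5 257. ]
 t 8.92 G [-0.0589  0.0005  0.1652] F [-0.1  0.7  0.7]
```

View pics/n1.png

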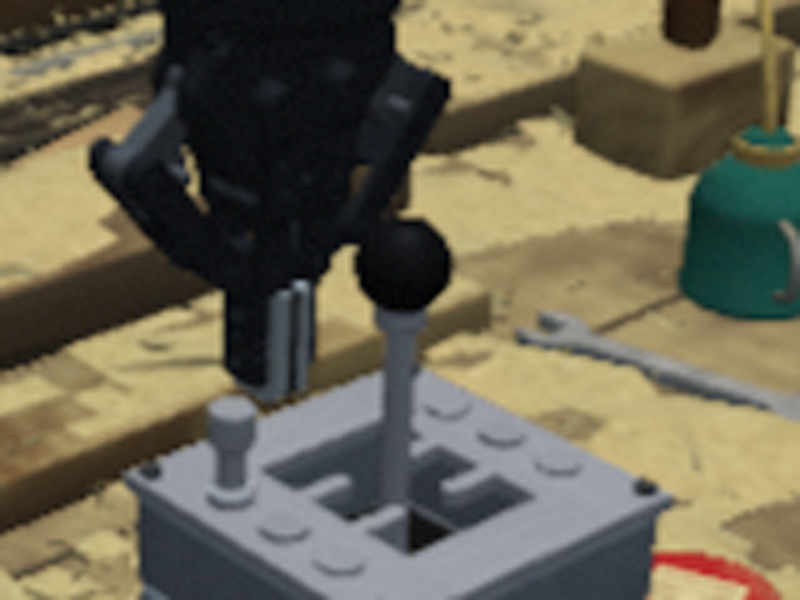

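Run:
```python
from h import *
r.move_straight(G(-.06,-.06,.165),v=.15)
r.move_straight(G(-.001,-.06,.162),v=.15);st()
print(r.move_straight(G(-.001,.05,.160),v=.035,until_force=9));st('c')
y=inv(sensors.current_eef_pos())[1]
r.move_straight(G(-.001,y-.04,.165),v=.12)
c=look('n2',290,200)
for s in(-.03,0,.03):
  for k in(.3,.35,.38):print(s,k,(proj(c,ball(s,k))-[290,200])*5)
st()
```

```text
t 10.01 G [-0.0017 -0.0596  0.1617] F [-1.  -0.4 -1.2]
True
c t 12.43 G [-0.0018  0.0364  0.1596] F [ 0.1 -1.5  1.1]
-0.03 0.3 [296.5 243.5]
-0.03 0.35 [281. 243.]
-0.03 0.38 [272.  243.5]
0 0.3 [306.5 240. ]
0 0.35 [291.  239.5]
0 0.38 [282. 240.]
0.03 0.3 [317.  236.5]
0.03 0.35 [301. 236.]
0.03 0.38 [292.  236.5]
 t 12.97 G [-0.0009 -0.0023  0.1646] F [-0.1  0.5 -0.2]
```

View pics/n2.png

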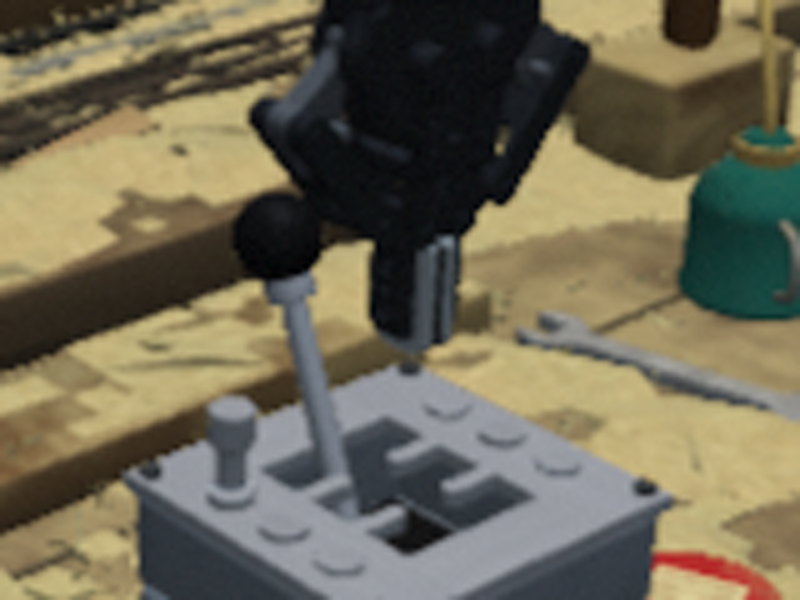

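Run:
```python
from h import *
r.move_straight(G(.06,0,.165),v=.15)
r.move_straight(G(.06,.056,.16),v=.15);st()
print(r.move_straight(G(-.035,.055,.156),v=.03,until_force=10));st('h')
x=inv(sensors.current_eef_pos())[0]
r.move_straight(G(x+.05,.055,.17),v=.12)
c=look('n3',290,200)
for s in(-.31,-.25,-.2):
  for k in(.3,.35,.38):print(s,k,(proj(c,ball(s,k))-[290,200])*5)
st()
```

```text
t 14.05 G [0.0595 0.0554 0.1604] F [0.3 0.  0.1]
True
h t 16.33 G [-0.0172  0.0549  0.1562] F [ 3.3 -0.9 -1.4]
-0.31 0.3 [202. 298.]
-0.31 0.35 [189. 296.]
-0.31 0.38 [182. 295.]
-0.25 0.3 [222. 283.]
-0.25 0.35 [208.5 281.5]
-0.25 0.38 [200.5 281. ]
-0.2 0.3 [238.5 272.5]
-0.2 0.35 [224.5 271. ]
-0.2 0.38 [216.5 270.5]
 t 16.96 G [0.0312 0.0546 0.1693] F [ 0.4 -0.3 -0.4]
```

View pics/n3.png

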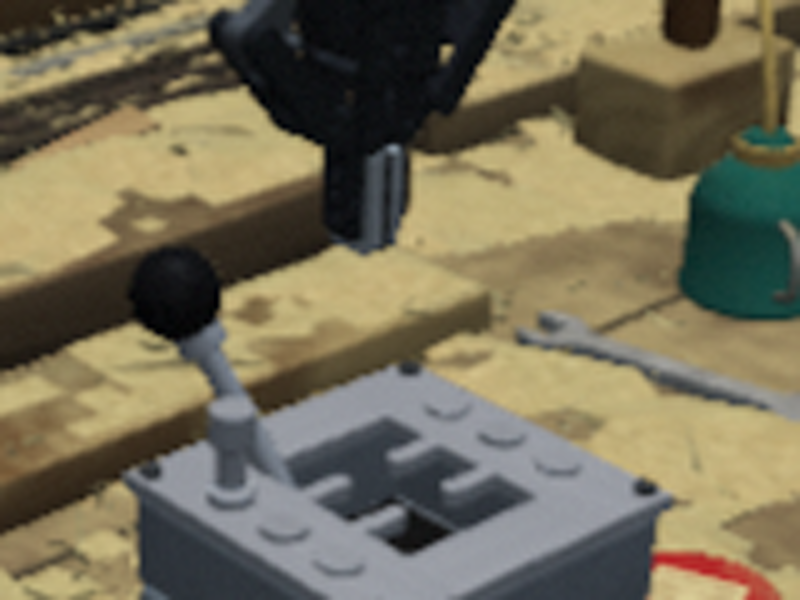

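Run:
```python
from h import *
r.move_straight(G(.06,.03,.32),v=.15);r.pause(.5);st()
r.hand_in()
```

```text
t 18.64 G [0.06   0.03   0.3199] F [-0.7  0.6  0. ]
the job is handed in; nothing more can be done
```

The lever is home in the near-left slot, the one with the marker peg, and I handed the job in at about 18.6 s. The hand-in reports no verdict.

- **How it was moved:** I used the outside of the shut fingers. I pushed the lever to neutral, then left until the stop, then back into the slot until the force rose at its end. The tool-force readings I printed were about 4 N or less. The sideways and final pushes were set to stop at a 9 N and 10 N change in force.
- **On the way:** the picture at neutral showed a shift of about -0.01, and no other slot was engaged.
- **Last checks:** the final picture puts the ball at a shift of about -0.31 and a cross of about 0.38. That is roughly 3 mm past the lane's centre at the gate, against the 8 mm allowed. The gripper then lifted clear to a height of 0.32 m.
- **Loose things:** all my moves stayed well above the bench. I did not measure the tin, offcut or abrasive roll again afterwards, and I never looked for the roll in the pictures.
- **Disagreement:** one corner screw read from the scene picture gave a gearbox turn of -0.10 rad, while the other readings gave about -0.017. I took it as a misread and used -0.017.

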